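Set four reagent bottles on the stepped stand so that all caps come level

TASK

Load the stepped reagent stand with the four bottles that stand near the front edge of the worktop (not the stock along the back wall) so that all four caps come level in one row: the tallest bottle on the lowest tread, the next tallest on the next tread up, and so on to the shortest bottle on the highest tread, beside the blue end plate. Lift each bottle over the lip of its tread and set it down behind it so that it stands flat and upright on the mat. Carry the bottles upright, tip none of them over, and leave the timer and the red case where they are.

Things in the scene. Friction and masses are not known exactly. Their poses are not given: they have to be found in the camera images.
- bottle_white_cap: Loose reagent bottle: white bottle with a white cap and a green-banded label, the tallest and widest. Round, diameter 62, height 128; body straight up to 121, then the narrower cap. Origin: centre of its underside, z up; yaw is free. It starts standing near the front edge of the worktop (not the like stock at the back wall). 0.09 to 0.26 kg; grip it round the upper body.
- bottle_blue_cap: Loose reagent bottle: white bottle with a blue cap and a blue-banded label, the second tallest. Round, diameter 58, height 120; body straight up to 114, then the narrower cap. Origin: centre of its underside, z up; yaw is free. It starts standing near the front edge of the worktop (not the like stock at the back wall). 0.09 to 0.26 kg; grip it round the upper body.
- bottle_red_cap: Loose reagent bottle: white bottle with a red cap and a red-banded label, the third tallest. Round, diameter 52, height 102; body straight up to 96, then the narrower cap. Origin: centre of its underside, z up; yaw is free. It starts standing near the front edge of the worktop (not the like stock at the back wall). 0.09 to 0.26 kg; grip it round the upper body.
- bottle_brown: Loose reagent bottle: brown (amber) bottle with a black cap and a purple-banded label, the shortest and narrowest. Round, diameter 48, height 90; body straight up to 84, then the narrower cap. Origin: centre of its underside, z up; yaw is free. It starts standing near the front edge of the worktop (not the like stock at the back wall). 0.09 to 0.26 kg; grip it round the upper body.
- tread_1: Fixed: lowest of the four treads of the white stepped stand (295 long, 90 wide). Origin: centre of its black mat, 10 over the worktop; x along the row towards the high, blue end, z up. Inside its lips it is 74 long (x) and 72 wide (y); lips all round, 3 thick, rise 10 above the mat. Centre -101.5 along x from the stand's middle.
- tread_2: Fixed: second lowest of the four treads of the white stepped stand (295 long, 90 wide). Origin: centre of its black mat, 18 over the worktop; x along the row towards the high, blue end, z up. Inside its lips it is 70 long (x) and 72 wide (y); lips all round, 3 thick, rise 10 above the mat. Centre -26.5 along x from the stand's middle.
- tread_3: Fixed: second highest of the four treads of the white stepped stand (295 long, 90 wide). Origin: centre of its black mat, 36 over the worktop; x along the row towards the high, blue end, z up. Inside its lips it is 64 long (x) and 72 wide (y); lips all round, 3 thick, rise 10 above the mat. Centre 43.5 along x from the stand's middle.
- tread_4: Fixed: highest of the four treads of the white stepped stand (295 long, 90 wide). Origin: centre of its black mat, 48 over the worktop; x along the row towards the high, blue end, z up. Inside its lips it is 60 long (x) and 72 wide (y); lips all round, 3 thick, rise 10 above the mat. Centre 108.5 along x from the stand's middle. Blue plate at its outer end, top 70 up.
- red_case: Bystander: a flat red plastic case, 40 x 72, 21 high, lying loose to the right of the stand, in front of a fixed centrifuge (265 high, from x = 0.525 back and y = -0.345 to the right, open lid above): keep the arm clear of that. Origin at the centre of its underside, its length along its y. To be left alone.
- timer_1: Bystander: a flat white bench timer with three coloured buttons, 58 x 62, 18 high, lying loose among the bottles, in any of their places. Behind the left-hand ones stands a photometer (135 high, from x = 0.5 back, y = 0.08 to 0.5). Origin at the centre of its underside. To be left alone.
Not all that is in view belongs to the job. Leave any yellow look-alike of the bottle_red_cap alone.

How it is judged:
At the end, for the whole second after the job is handed in: Each bottle stands on its own tread (white cap lowest, then blue cap, then red cap, brown bottle highest): centre within 16 mm of the tread's centre, foot within 4 mm of the tread's surface, upright within 0.06 rad, at rest and released (horizontal distance between bottle_white_cap and tread_1 below 0.016 m and z of bottle_white_cap in the frame of tread_1 between -0.004 and 0.004 m and angle between each of bottle_white_cap, bottle_blue_cap, bottle_red_cap, bottle_brown's own z axis and vertical below 0.06 rad and linear speed of each of bottle_white_cap, bottle_blue_cap, bottle_red_cap, bottle_brown below 0.02 m/s and horizontal distance between bottle_blue_cap and tread_2 below 0.016 m and z of bottle_blue_cap in the frame of tread_2 between -0.004 and 0.004 m and horizontal distance between bottle_red_cap and tread_3 below 0.016 m and z of bottle_red_cap in the frame of tread_3 between -0.004 and 0.004 m and horizontal distance between bottle_brown and tread_4 below 0.016 m and z of bottle_brown in the frame of tread_4 between -0.004 and 0.004 m); the robot touches nothing.
It fails at once if a bottle is tipped more than 0.5 rad from upright (angle between any of bottle_white_cap, bottle_blue_cap, bottle_red_cap, bottle_brown's own z axis and vertical above 0.5 rad).
It fails at once if the timer or the red case is moved by more than 20 mm (distance of any of timer_1, red_case from where it was at the start of the episode above 0.02 m).
It also fails if it takes over 112 s, if anything falls off the work surface, if the arm or the gripper's body presses on something with over 40 N, if the wrist force passes 120 N, or if a joint passes its speed limit or range.

ROBOT

A 7-joint arm with a two-finger parallel gripper is mounted at the origin on a cart in front of the work surface, level with it; the furniture and walls round the work are solid. World frame = base frame: x ahead of the robot, y to its left, z up, the work surface at z = 0. Lengths are in m, angles in rad, forces in N, time in s.
With the tool pointing down it reaches from about 0.425 to 0.925 m from the base axis. Payload 6.8 kg.
Tool frame: the origin (TCP) lies on the centre line of the jaws, within the pads' length; the fingertips stand 14 mm ahead of it and the grasp point (between the pads) lies 5 mm behind it; z points along the fingers, y is the line along which they close (so a half turn about z gives the same grasp; the last joint's range is limited). The gripper opens to 85 mm and grips with 20 to 120 N. Pads are 22 mm wide; open, the fingers measure 114 mm over their backs; the gripper's body (76 mm by 85 mm) begins 54 mm behind the grasp point. The pads swing forward as they close: fully open they stand 13 mm farther back than shut.
Start: joints at [1.05, 0.477, 0.022, 1.555, -0.011, 1.109, -0.083], TCP at [0.271, -0.618, 0.245] pointing down, gripper open.
Joint ranges: [-2.96, 2.96], [-0.34, 2.1], [-1.41, 1.46], [0.24, 2.44], [-1.37, 4.51], [0.17, 1.92], [-2.96, 2.96]. Speed limits (rad/s): [2.39, 2.39, 3.14, 3.14, 3.14, 3.14, 3.14].

INTERFACE

Orientations are given as a unit quaternion [w, x, y, z].
In Python, from station import bot gives the robot as it stands. The module is installed in compiled form; this text tells all that it offers.
- The arm moves only by the tool drive_tool, never from a script. Its argument "commands" is a list of rows, each an object with "hand": the opening, from 0 (shut) to 1 (fully open); "translation": the shift along the world's x, y, z in mm, a list of three; "angular": the turn, a rotation vector about the world's x, y, z in rad, a list of three. In form: [{"hand": hand, "translation": [tx, ty, tz], "angular": [ax, ay, az]}, ...]. A call has 1 to 12 rows; each row is the pose to reach, as a shift and turn from the pose commanded when the call began; what a row does not reach only later rows make up. A row lasts 1/8 s, in which the tool goes at most 62.5 mm and 10.7 degrees, less where a joint would pass 70% of its speed; a pose out of reach is approached as far as the arm can. A call with a gripper value outside its range is refused whole. The fingers move at their own pace and stop on an object; "force" is the grip in N (left out, the last holds). Time passes only in rows, so rows that repeat a pose let the fingers close. It gives the time, the measured TCP pose, the force, the opening and the grip force at its end, in the units of the state.
- bot.get_obs(): the state, without advancing time (a new reading comes with each control period).
- bot.read_camera(name): name is "side" or "top"; returns the picture (400x640x3 uint8, red, green, blue); there is no depth.
- bot.camera_model(name): a dict with "fx", "fy", "cx", "cy" (pixels), "k1" (the pictures are not rectified: a ray, as slopes to the right and down, at radius r is drawn at 1 + k1 r^2 times it, then the intrinsics apply), "view" (4x4, takes a point from world to camera coordinates). Camera axes: x right, y up, looking along -z (the intrinsics and any distortion apply to the point x, -y, -z); pixel columns grow to the right and rows downward; lengths in m; the calibration is good to about 2 mm. A picture is of the moment at which its call begins. camera_model takes no time and is no camera call.
- bot.hand_in(): hands the job in; it is judged then, once.
Trained networks look in the newest picture that a camera, given by its name, has taken for a name from the list of things; names that differ only in an ending like _2 or _b are one class to them, and where a whole thing is asked for, a point or a joint stands for the part that bears it (a point fixed in the world has none). Each returns a list of dicts, best first, with "score" (0 to 1); they miss things now and then, are a little off and sometimes report something else, mostly with a low value. They report only what shows in the picture. A call takes as long as a camera call. They do not tell look-alikes from the thing itself.
- bot.find_in(camera, query): "position" ([column, row] in pixels, amid what is visible of it).
- bot.outline_of(camera, query): "pixels" (400x640 bool, what is visible of it) and "position" ([column, row] in pixels, amid what is visible of it).
The state is a dict: "t": time; "q": joint angles; "joint_vel": joint speeds; "joint_torque": joint torques, N m; "eef_pos": TCP position; "tool_rot": TCP orientation; "contact_force": force on the tool from outside, world axes, zero at the start; "torque": the same for the moment, N m; "gripper_width": opening from 0.0 (shut) to 1.0 (fully open); "grasp_force": force on a finger pad.
Only numpy, scipy, OpenCV 4.12 (cv2) and the standard library are available. Lean on these libraries where they do the work, as an engineer would, in place of code of your own. Each camera call takes 0.05 s, during which the arm holds its last target. There are 200 camera calls.

## Working session

There is one attempt and no reset: what is moved stays moved. The work goes in short steps, Python scripts to look and compute and a tool call to move; the robot and the scene stay as the last step left them, time stands still between calls to the robot, and variables do not carry over. Pictures are saved under pics/ and viewed, at most 14 in all, crops included, and the job is handed in when it is done.

Besides the shell and the picture viewer there is one more tool, called after "Request:" as name(argument=value, ...), one argument or row to a line, values as JSON. drive_tool: Moves the arm, as the interface text tells. Its arguments: {"type":"object","properties":{"commands":{"type":"array","items":{"type":"object","properties":{"hand":{"type":"number"},"translation":{"type":"array","items":{"type":"number"}},"angular":{"type":"array","items":{"type":"number"}}}}},"force":{"type":"number"}},"required":["commands"]}

```bash
mkdir -p pics; python3 - <<'E'
from station import bot
import cv2
for c in ("side","top"):
    im=bot.read_camera(c); cv2.imwrite(f"pics/{c}0.png",im[:,:,::-1])
    m=bot.camera_model(c); print(c,m)
o=bot.get_obs(); print(o['t'],o['eef_pos'],o['tool_rot'],o['gripper_width'])
E
```

```text
side {'fx': 395.5512777164618, 'fy': 395.5512777164618, 'cx': 321.96185780884343, 'cy': 200.06576146776877, 'k1': -0.059201703154418264, 'view': array([[-0.87354581, -0.48660077,  0.0117218 ,  0.37235355],
       [ 0.414963  , -0.73192249,  0.5404583 , -0.38803582],
       [-0.25440798,  0.47697919,  0.84128915, -1.37156025],
       [ 0.        ,  0.        ,  0.        ,  1.        ]])}
top {'fx': 422.46503948239354, 'fy': 422.46503948239354, 'cx': 315.4393930303999, 'cy': 200.25695593002322, 'k1': 0.004926945702272631, 'view': array([[ 0.02433467, -0.99958954, -0.01511852, -0.15634849],
       [ 0.99049457,  0.02205975,  0.13577143, -0.54977273],
       [-0.13538219, -0.01827877,  0.99062483, -1.40308673],
       [ 0.        ,  0.        ,  0.        ,  1.        ]])}
0.1 [ 0.27057733 -0.61783179  0.24441834] [-8.06430959e-04  9.78774597e-01  2.04938009e-01 -2.23982888e-04] 1.0023626092881712
```

View pics/side0.png

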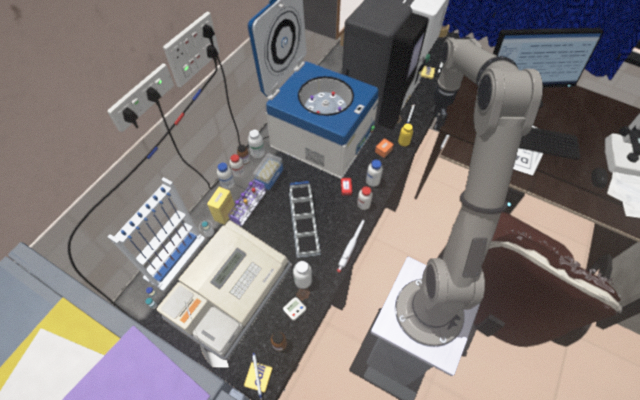

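View pics/top0.png

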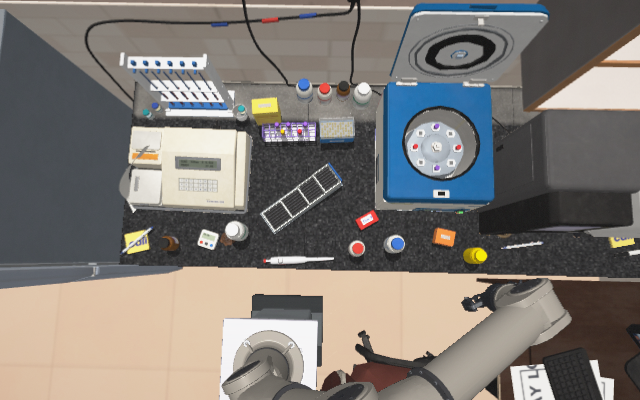

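The side view shows the white-cap bottle at (303,274), brown at (279,342), red at (365,198), blue at (374,172) and the stand around (302,218). In the top view they are at (236,231), (171,243), (357,249), (394,244), and the stand runs from (272,220) to its blue end at (333,176). Next I'll run the detectors and triangulate.

```bash
cat > h.py <<'E'
import numpy as np, cv2
from scipy.optimize import least_squares
from station import bot
M={c:bot.camera_model(c) for c in("side","top")}
def proj(c,P):
    m=M[c];P=np.atleast_2d(P);V=m['view'];p=P@V[:3,:3].T+V[:3,3]
    s=np.c_[p[:,0],-p[:,1]]/-p[:,2:3];s=s*(1+m['k1']*(s**2).sum(1,keepdims=True))
    return s*m['fx']+[m['cx'],m['cy']]
def onplane(c,uv,z):
    return least_squares(lambda x:(proj(c,[x[0],x[1],z])[0]-uv),[.55,0]).x
def tri(us,ut):
    r=least_squares(lambda x:np.r_[proj("side",x)[0]-us,proj("top",x)[0]-ut],[.5,0,.1]);return r.x,np.abs(r.fun).max()
def cyl(c,x,y,D,H,hb,z0=0):
    """silhouette mask centroid/extent of body cylinder + cap"""
    a=np.linspace(0,2*np.pi,60);P=[[x+r*np.cos(t),y+r*np.sin(t),z] for z,r in((z0,D/2),(z0+hb,D/2),(z0+H,D*.33)) for t in a]
    return cv2.convexHull(proj(c,np.array(P)).astype(np.float32))[:,0]
B={'bottle_white_cap':(.062,.128,.121),'bottle_blue_cap':(.058,.120,.114),'bottle_red_cap':(.052,.102,.096),'bottle_brown':(.048,.090,.084)}
E
python3 - <<'E'
from h import *
im={c:bot.read_camera(c) for c in M}
for n in list(B)+['timer_1','red_case','tread_1','tread_2','tread_3','tread_4']:
    for c in M:
        r=bot.outline_of(c,n)
        for d in r[:4]:
            ys,xs=np.nonzero(d['pixels'])
            print(n,c,round(d['score'],2),np.round(d['position']),'bbox',xs.min(),ys.min(),xs.max(),ys.max(),len(xs))
            np.save(f"pics/{n}_{c}_{r.index(d) if False else [id(q) for q in r].index(id(d))}.npy",d['pixels'])
a=cv2.resize(im['side'][160:380,230:430],None,fx=2.7,fy=2.7,interpolation=cv2.INTER_CUBIC)
b=cv2.resize(im['top'][155:275,110:430],None,fx=2.5,fy=2.5,interpolation=cv2.INTER_CUBIC)
cv2.imwrite("pics/cs.png",a[:,:,::-1]);cv2.imwrite("pics/ct.png",b[:,:,::-1])
E
```

```text
bottle_white_cap top 0.54 [236. 229.] bbox 225 222 248 240 353
bottle_blue_cap side 0.74 [375. 173.] bbox 366 160 381 186 332
bottle_blue_cap top 0.73 [398. 245.] bbox 384 235 404 252 295
bottle_red_cap side 0.73 [364. 200.] bbox 357 188 371 209 249
bottle_red_cap side 0.73 [407. 135.] bbox 398 125 412 145 224
bottle_red_cap side 0.64 [304. 228.] bbox 294 218 316 236 376
bottle_red_cap top 0.81 [474. 256.] bbox 463 248 486 263 325
bottle_red_cap top 0.64 [236. 231.] bbox 225 221 248 240 373
bottle_red_cap top 0.45 [356. 251.] bbox 348 241 363 256 191
bottle_brown side 0.47 [278. 342.] bbox 271 332 286 349 213
bottle_brown top 0.64 [168. 242.] bbox 159 236 179 250 246
bottle_brown top 0.5 [328. 180.] bbox 314 165 340 192 450
bottle_brown top 0.17 [295. 204.] bbox 280 189 308 218 506
timer_1 side 0.87 [293. 307.] bbox 284 297 306 319 338
timer_1 top 0.44 [290. 206.] bbox 280 190 308 217 504
red_case side 0.64 [346. 186.] bbox 341 179 351 195 179
red_case top 0.52 [371. 221.] bbox 356 211 377 229 244
tread_1 side 0.8 [305. 208.] bbox 293 201 312 217 300
tread_1 side 0.77 [307. 243.] bbo
[... 948 characters left out ...]
ad_3 side 0.52 [298. 193.] bbox 291 184 310 201 302
tread_3 top 0.94 [274. 216.] bbox 263 203 290 230 486
tread_3 top 0.91 [293. 205.] bbox 281 189 309 218 498
tread_3 top 0.8 [325. 177.] bbox 313 166 340 193 460
tread_3 top 0.79 [311. 191.] bbox 298 178 325 205 462
tread_4 side 0.8 [305. 208.] bbox 293 201 312 217 300
tread_4 side 0.77 [307. 243.] bbox 296 235 317 252 342
tread_4 side 0.63 [304. 227.] bbox 294 218 314 236 339
tread_4 side 0.52 [298. 193.] bbox 291 184 310 201 302
tread_4 top 0.94 [274. 216.] bbox 263 203 290 230 486
tread_4 top 0.91 [293. 205.] bbox 281 189 309 218 498
tread_4 top 0.8 [325. 177.] bbox 313 166 340 193 460
tread_4 top 0.79 [311. 191.] bbox 298 178 325 205 462
```

View pics/cs.png

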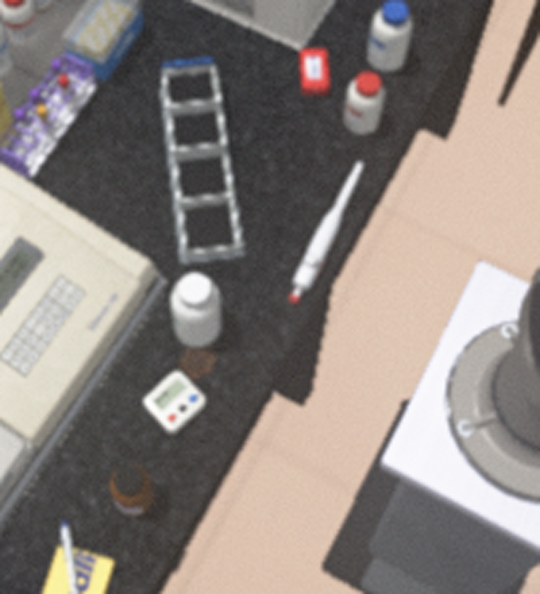

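View pics/ct.png

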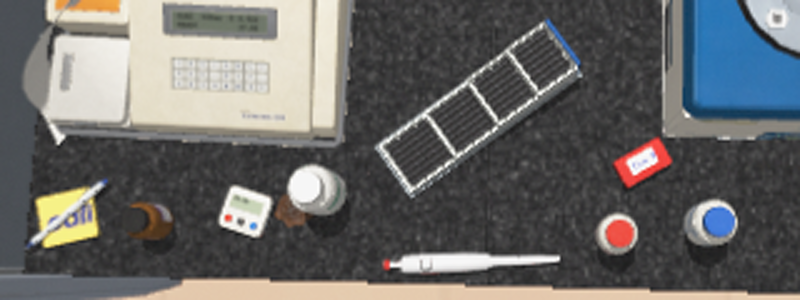

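The crops confirm all four bottles: white is next to a flat brown patch and the timer, and blue and red are near the red case. The stand's low end is at top crop (395,170) and its blue end at (562,45). Next I'll fit the poses accurately.

```bash
cat >> h.py <<'E'
from scipy.ndimage import map_coordinates, gaussian_filter
TR=[(-.1015,.074,.010),(-.0265,.070,.018),(.0435,.064,.036),(.1085,.060,.048)]
def lips():
    P=[]
    for cx,L,z in TR:
        a=L/2+.0015;b=.0375;t=np.linspace(-1,1,40)
        P+=[np.c_[cx+a*t,b+0*t,0*t+z+.01],np.c_[cx+a*t,-b+0*t,0*t+z+.01],np.c_[cx+a+0*t,b*t,0*t+z+.01],np.c_[cx-a+0*t,b*t,0*t+z+.01]]
    return np.vstack(P)
def world(p,P):
    c,s=np.cos(p[2]),np.sin(p[2]);return np.c_[p[0]+c*P[:,0]-s*P[:,1],p[1]+s*P[:,0]+c*P[:,1],P[:,2]]
def fitstand(im,cams,p0,s=.8,dz=0):
    L=lips();L=L+[0,0,dz]
    G={c:gaussian_filter(im[c].astype(float).mean(2),s) for c in cams}
    def f(p):
        W=world(p,L);v=0
        for c in cams:
            uv=proj(c,W);v-=map_coordinates(G[c],[uv[:,1],uv[:,0]],order=1).mean()
        return v
    from scipy.optimize import minimize
    best=min((minimize(f,np.array(p0)+d,method='Nelder-Mead',options=dict(initial_simplex=np.array(p0)+d+np.vstack([np.zeros(3),np.diag([.006,.006,.04])]))) for d in np.array([[i,j,k] for i in(-.01,0,.01) for j in(-.01,0,.01) for k in(-.06,0,.06)])),key=lambda r:r.fun)
    return best.x,best.fun/len(cams)
def fitbottle(mask,n,p0,z0=0,free=False):
    """mask: dict cam->bool; returns x,y(,z0) best IoU"""
    D,H,hb=B[n]
    from scipy.optimize import minimize
    def f(p):
        v=0
        for c,m in mask.items():
            h=cyl(c,p[0],p[1],D,H,hb,p[2] if free else z0)
            k=np.zeros(m.shape,np.uint8);k=np.zeros((1600,2560),np.uint8);cv2.fillConvexPoly(k,np.round((h+.5)*4).astype(np.int32),1)
            w=cv2.resize(k.astype(np.float32),(640,400),interpolation=cv2.INTER_AREA)
            v-=np.minimum(w,m).sum()/np.maximum(w,m).sum()
        return v/len(mask)
    q=np.r_[p0,z0] if free else np.array(p0)
    r=minimize(f,q,method='Nelder-Mead',options=dict(initial_simplex=np.vstack([q,q+np.eye(len(q))*.008]),xatol=2e-4))
    return r.x,r.fun
def blob(m,uv):
    n,l=cv2.connectedComponents(m.astype(np.uint8));return l==l[int(uv[1]),int(uv[0])]
E
cat > m1.py <<'E'
from h import *
im={c:bot.read_camera(c) for c in M}
a=onplane("top",[275.5,217.5],.02);b=onplane("top",[328,179],.058)
d=b-a;p0=[*(a+b)/2,np.arctan2(d[1],d[0])];print(p0)
for cs in(["top"],["side"],["top","side"]):
    print(cs,*[(np.round(x,4),round(f,1)) for x,f in [fitstand(im,cs,p0)]])
for dz in(-.006,-.003,.003,.006): print(dz,fitstand(im,["top","side"],p0,dz=dz)[1])
seeds={'bottle_white_cap':((303,274),(236,231)),'bottle_blue_cap':((374,178),(389,244)),'bottle_red_cap':((365,203),(349,249)),'bottle_brown':((279,342),(170,243))}
for n,s in seeds.items():
    mk={}
    for c,uv in zip(("side","top"),s):
        I=im[c].astype(int)
        m=(I.max(2)>95) if n!='bottle_brown' else ((I[...,0]-I[...,2])>14)
        if n=='bottle_brown':
            try: m=np.load(f'pics/{n}_{c}_0.npy')
            except OSError: pass
        mk[c]=blob(cv2.morphologyEx(m.astype(np.uint8),cv2.MORPH_CLOSE,np.ones((3,3)))>0,uv)
        w=np.zeros_like(mk[c]);w[uv[1]-35:uv[1]+35,uv[0]-35:uv[0]+35]=1;mk[c]&=w
    p=onplane("top",s[1],B[n][1]*.7)
    print(n,p.round(3),[int(v.sum()) for v in mk.values()],*[(k,np.round(x,4),round(f,3)) for k,(x,f) in {'both':fitbottle(mk,n,p),'side':fitbottle({'side':mk['side']},n,p),'top':fitbottle({'top':mk['top']},n,p),'free':fitbottle(mk,n,p,free=True)}.items()])
def cen(I,f,win):
    x0,y0,x1,y1=win;m=f(I[y0:y1,x0:x1].astype(int));ys,xs=np.nonzero(m);return np.array([xs.mean()+x0,ys.mean()+y0])
red=lambda I:(I[...,0]-I[...,1]>60)&(I[...,0]-I[...,2]>60)
blu=lambda I:(I[...,2]-I[...,0]>60)
for n,f,w1,w2 in(('red',red,(355,183,374,198),(345,238,370,262)),('blue',blu,(363,155,386,170),(382,230,406,256))):
    a=cen(im['side'],f,w1);b=cen(im['top'],f,w2);print(n,a,b,tri(a,b))
print('case',onplane('top',(367,219),.021),'timer',onplane('top',(208,239),.018),bot.get_obs()['t'])
E
python3 m1.py
```

```text
[np.float64(0.5582091306867187), np.float64(-0.09607263556890128), np.float64(-0.9336799213146253)]
['top'] (array([ 0.5619, -0.0929, -0.9218]), np.float64(-164.3))
['side'] (array([ 0.5609, -0.0924, -0.9218]), np.float64(-143.3))
['top', 'side'] (array([ 0.5617, -0.093 , -0.9227]), np.float64(-153.6))
-0.006 -152.8740112306436
-0.003 -153.5702778863082
0.003 -153.1616306946607
0.006 -152.18226092346003
bottle_white_cap [0.439 0.112] [1473, 782] ('both', array([0.4417, 0.1182]), np.float64(-0.384)) ('side', array([0.4391, 0.1209]), np.float64(-0.305)) ('top', array([0.4425, 0.1179]), np.float64(-0.469)) ('free', array([ 0.4417,  0.1183, -0.002 ]), np.float64(-0.385))
bottle_blue_cap [ 0.409 -0.386] [661, 322] ('both', array([ 0.4113, -0.4041]), np.float64(-0.699)) ('side', array([ 0.4098, -0.4037]), np.float64(-0.517)) ('top', array([ 0.412 , -0.4037]), np.float64(-0.889)) ('free', array([ 0.4109, -0.4001,  0.0101]), np.float64(-0.689))
bottle_red_cap [ 0.39  -0.258] [564, 225] ('both', array([ 0.3945, -0.2823]), np.float64(-0.697)) ('side', array([ 0.3932, -0.2864]), np.float64(-0.495)) ('top', array([ 0.3948, -0.2825]), np.float64(-0.917)) ('free', array([ 0.3937, -0.281 ,  0.0074]), np.float64(-0.7))
bottle_brown [0.396 0.334] [213, 246] ('both', array([0.3968, 0.3449]), np.float64(-0.792)) ('side', array([0.3958, 0.3461]), np.float64(-0.763)) ('top', array([0.3967, 0.3435]), np.float64(-0.823)) ('free', array([ 0.397 ,  0.3456, -0.0086]), np.float64(-0.802))
red [366.         190.24615385] [357.44554455 247.89108911] (array([ 0.39281675, -0.28276417,  0.10369304]), np.float64(0.3227518440929771))
blue [375.88709677 163.40322581] [397.22413793 243.18103448] (array([ 0.41029708, -0.40591772,  0.12262309]), np.float64(0.24997991826614907))
case [ 0.49467084 -0.32090657] timer [0.41388914 0.22097897] 1.3
```

Request:
drive_tool(
  commands=[
    {"hand": 1, "translation": [30, 50, 0], "angular": [0, 0, 0.15]},
    {"hand": 1, "translation": [60, 100, 0], "angular": [0, 0, 0.3]},
    {"hand": 1, "translation": [90, 150, 0], "angular": [0, 0, 0.45]},
    {"hand": 1, "translation": [120, 200, 0], "angular": [0, 0, 0.6]},
    {"hand": 1, "translation": [145, 250, 0], "angular": [0, 0, 0.7]},
    {"hand": 1, "translation": [165, 305, 0], "angular": [0, 0, 0.8]},
    {"hand": 1, "translation": [180, 360, 0], "angular": [0, 0, 0.9]},
    {"hand": 1, "translation": [195, 415, 0], "angular": [0, 0, 1.0]},
    {"hand": 1, "translation": [205, 470, 0], "angular": [0, 0, 1.1]},
    {"hand": 1, "translation": [205, 520, 0], "angular": [0, 0, 1.2]},
  ],
)

```text
t: 2.55
eef_pos: [0.4765, -0.0961, 0.2457]
tool_rot: [0.0, 0.691, 0.723, 0.001]
contact_force: [0.2, -0.5, -0.6]
gripper_width: 1.001
grasp_force: 0.0
```

```bash
python3 -c "
from station import bot
o=bot.get_obs();print(o['t'],o['q'].round(3) if hasattr(o['q'],'round') else o['q'],o['eef_pos'])"
```

```text
2.55 [ 0.489  0.199 -0.471  1.97   0.107  0.995  0.014] [ 0.47646726 -0.09605713  0.24568673]
```

Request:
drive_tool(
  commands=[
    {"hand": 1, "translation": [0, 55, 0], "angular": [0, 0, 0.07]},
    {"hand": 1, "translation": [0, 110, 0], "angular": [0, 0, 0.14]},
    {"hand": 1, "translation": [-10, 165, 0], "angular": [0, 0, 0.22]},
    {"hand": 1, "translation": [-20, 220, 0], "angular": [0, 0, 0.3]},
    {"hand": 1, "translation": [-32, 275, 0], "angular": [0, 0, 0.38]},
    {"hand": 1, "translation": [-45, 330, 0], "angular": [0, 0, 0.46]},
    {"hand": 1, "translation": [-60, 385, 0], "angular": [0, 0, 0.54]},
    {"hand": 1, "translation": [-79, 443, -20], "angular": [0, 0, 0.606]},
    {"hand": 1, "translation": [-79, 443, -75], "angular": [0, 0, 0.606]},
    {"hand": 1, "translation": [-79, 443, -95], "angular": [0, 0, 0.606]},
    {"hand": 1, "translation": [-79, 443, -95], "angular": [0, 0, 0.606]},
  ],
)

```text
t: 3.92
eef_pos: [0.3968, 0.3433, 0.1495]
tool_rot: [-0.0, 0.446, 0.895, -0.001]
contact_force: [-0.2, -0.7, 0.9]
gripper_width: 1.002
grasp_force: 0.0
```

```bash
python3 - <<'E'
from h import *
o=bot.get_obs();print(o['t'],np.round(o['q'],3),o['eef_pos'],o['tool_rot'])
c=[cv2.resize(bot.read_camera('side')[290:390,220:345],None,fx=4,fy=4,interpolation=cv2.INTER_CUBIC),cv2.resize(bot.read_camera('top')[190:290,110:180],None,fx=4,fy=4,interpolation=cv2.INTER_CUBIC)]
cv2.imwrite('pics/b1.png',np.hstack(c)[:,:,::-1])
E
```

```text
3.925 [-0.234  0.453 -0.746  1.962  0.396  0.879 -0.541] [0.39680704 0.34330717 0.14947728] [-4.06995770e-04  4.45797767e-01  8.95132491e-01 -1.41693230e-03]
```

View pics/b1.png

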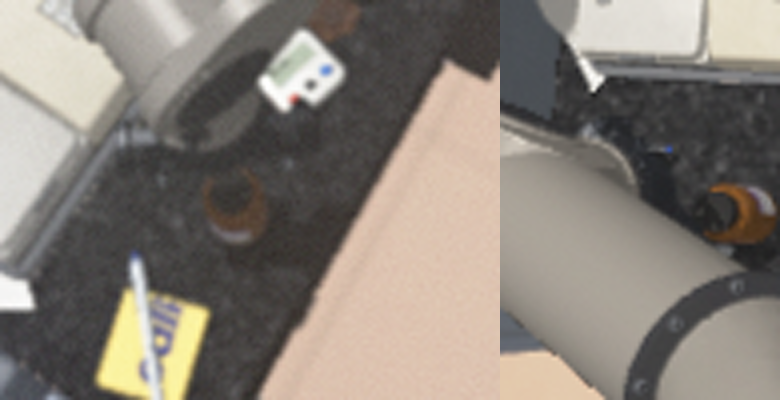

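The brown bottle stands clear at crop (740,212), and one finger shows at (660,185), up and to the left as expected. The geometry agrees with the fit, so I'll descend and grip.

Request:
drive_tool(
  commands=[
    {"hand": 1, "translation": [0, 1, -40], "angular": [0, 0, 0]},
    {"hand": 1, "translation": [0, 1, -75], "angular": [0, 0, 0]},
    {"hand": 1, "translation": [0, 1, -96], "angular": [0, 0, 0]},
    {"hand": 1, "translation": [0, 1, -96], "angular": [0, 0, 0]},
    {"hand": 0.3, "translation": [0, 1, -96], "angular": [0, 0, 0]},
    {"hand": 0.3, "translation": [0, 1, -96], "angular": [0, 0, 0]},
    {"hand": 0.3, "translation": [0, 1, -96], "angular": [0, 0, 0]},
    {"hand": 0.3, "translation": [0, 1, -96], "angular": [0, 0, 0]},
    {"hand": 0.3, "translation": [0, 1, -96], "angular": [0, 0, 0]},
    {"hand": 0.3, "translation": [0, 1, -96], "angular": [0, 0, 0]},
  ],
  force=40,
)

```text
t: 5.28
eef_pos: [0.3975, 0.3464, 0.0556]
tool_rot: [0.001, 0.445, 0.895, 0.001]
contact_force: [-0.5, -0.6, 7.1]
gripper_width: 0.551
grasp_force: 40.1
```

Request:
drive_tool(
  commands=[
    {"hand": 0.3, "translation": [0, 0, 25], "angular": [0, 0, 0]},
    {"hand": 0.3, "translation": [0, 0, 65], "angular": [0, 0, 0]},
    {"hand": 0.3, "translation": [0, 0, 110], "angular": [0, 0, 0]},
    {"hand": 0.3, "translation": [0, 0, 150], "angular": [0, 0, 0]},
    {"hand": 0.3, "translation": [8, -20, 165], "angular": [0, 0, 0]},
    {"hand": 0.3, "translation": [24, -55, 165], "angular": [0, 0, 0]},
    {"hand": 0.3, "translation": [44, -100, 165], "angular": [0, 0, 0]},
    {"hand": 0.3, "translation": [64, -147, 165], "angular": [0, 0, 0]},
    {"hand": 0.3, "translation": [84, -194, 165], "angular": [0, 0, 0]},
    {"hand": 0.3, "translation": [104, -241, 165], "angular": [0, 0, 0]},
    {"hand": 0.3, "translation": [124, -288, 165], "angular": [0, 0, 0]},
    {"hand": 0.3, "translation": [140, -320, 165], "angular": [0, 0, 0]},
  ],
)

```text
t: 6.78
eef_pos: [0.5372, 0.0228, 0.2195]
tool_rot: [0.0, 0.446, 0.895, -0.0]
contact_force: [-0.6, 0.2, -2.3]
gripper_width: 0.553
grasp_force: 41.8
```

Request:
drive_tool(
  commands=[
    {"hand": 0.3, "translation": [14, -30, 0], "angular": [0, 0, 0]},
    {"hand": 0.3, "translation": [32, -75, 0], "angular": [0, 0, 0]},
    {"hand": 0.3, "translation": [52, -120, 0], "angular": [0, 0, 0]},
    {"hand": 0.3, "translation": [72, -165, -20], "angular": [0, 0, 0]},
    {"hand": 0.3, "translation": [84, -195, -45], "angular": [0, 0, 0]},
    {"hand": 0.3, "translation": [90, -206, -70], "angular": [0, 0, 0]},
    {"hand": 0.3, "translation": [90, -206, -80], "angular": [0, 0, 0]},
    {"hand": 0.3, "translation": [90, -206, -80], "angular": [0, 0, 0]},
  ],
)

```text
t: 7.78
eef_pos: [0.6262, -0.179, 0.1391]
tool_rot: [-0.001, 0.445, 0.896, 0.0]
contact_force: [0.3, 0.8, -0.7]
gripper_width: 0.554
grasp_force: 41.7
```

```bash
cat > look.py <<'E'
from h import *; import sys
n,tag=sys.argv[1],sys.argv[2]
S=np.array([.5617,-.093,-.9227])
o=bot.get_obs();print(o['t'],np.round(o['q'],3),np.round(o['eef_pos'],4),np.round(o['tool_rot'],4),o['gripper_width'])
p=o['eef_pos'];cc=[]
for c in M:
    im=bot.read_camera(c);u=proj(c,[[p[0],p[1],p[2]]])[0].astype(int)
    x0,y0=max(0,u[0]-50),max(0,u[1]-50);k=cv2.resize(im[y0:y0+100,x0:x0+100],(400,400),interpolation=cv2.INTER_CUBIC);print(c,'crop origin',x0,y0);cc.append(k)
cv2.imwrite(f'pics/{tag}.png',np.hstack(cc)[:,:,::-1])
E
python3 look.py bottle_brown b2
```

```text
7.775 [ 0.572  0.61  -0.55   1.675  0.372  0.964  0.536] [ 0.6262 -0.179   0.1391] [-8.000e-04  4.446e-01  8.957e-01  2.000e-04] 0.5543296925133518
side crop origin 249 129
top crop origin 276 123
```

View pics/b2.png

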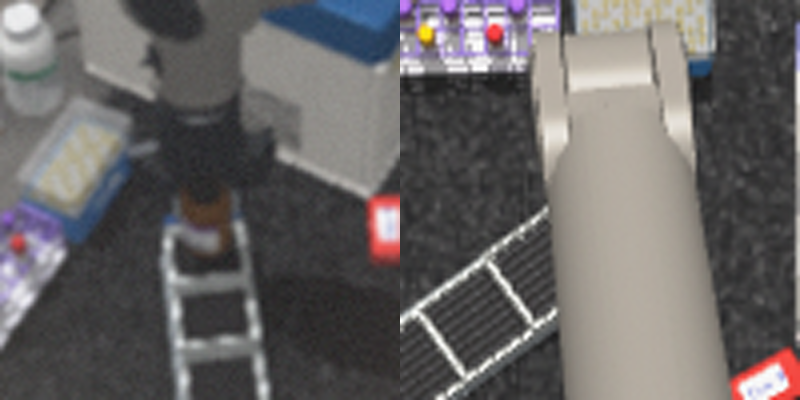

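The brown bottle hangs upright at side crop (207,225), above the top tread. I'll compare the predicted base with the picture, then lower it.

```bash
python3 - <<'E'
from h import *
S=np.array([.5617,-.093,-.9227])
p=bot.get_obs()['eef_pos']
h=cyl('side',p[0],p[1],.048,.090,.084,p[2]-.0556);print('hull crop: bottom',(h[h[:,1].argmax()]-[249,129])*4+2,'x range',(h[:,0].min()-249)*4+2,(h[:,0].max()-249)*4+2)
im=bot.read_camera('side');m=np.abs(im.astype(int)-0)
I=im.astype(int)[175:197,285:315]
for r in range(0,22,2): print(175+r,' '.join(f"{a-b:3d}" for a,b in I[r][:,[0,2]]))
t=[world(S,np.array([[x,0,z]]))[0] for x,_,z in TR];print(np.round(t,4))
E
```

```text
hull crop: bottom [204.77648926 256.27978516] x range 175.29492 228.82446
175  -4   0   0  -5  -1   0  -1  -3  -1   7   6   4   4  -1   0   2  -1   2   5   9   6   0  -4  -3  -3  -2   1  -3  -5  -2
177  -3   1   0  -2   1  -4   0   0   9  19  20   7  -2   1   3   1  -1   2  12  22  18   2  -5  -4  -4  -1  -2   2   0  -2
179  -2   1   1   0   0  -3  -5  -6   3  21  34  25  21   9   8   9  13  20  29  33  27   8  -2  -3  -1  -3  -3  -2  -2  -2
181  -1  -6   0   4   0  -4  -8  -9   1  17  30  33  35  35  31  33  33  37  36  31  20  -6 -24 -27 -12  -4   2  -2   1  -3
183   1  -1   1  -3 -13 -42 -55 -42 -26  -7  10  24  30  32  36  35  36  30  34  35  20  -8 -26 -25 -12  -3   0   0   0   0
185  -2  -2  -2  -4 -13 -20 -20 -18 -11  -8  -6  -1   1   4   7  10   6   9  20  31  25   9  -1  -4  -3  -3  -4   1   2   0
187  -1  -2  -2   3  -2  -5  -1  -3  -1   0  -2  -3  -5  -6  -4  -4   0   5  10  24  29  15   2   0  -1   0   0  -1   3  -3
189   0  -4   1   0  -3  -2  -2  -1   1   1   3   0   0  -1  -1  -2  -2   6  12  27  21   9   2  -2  -3  -4  -1   3   1   1
191   2   0  -4  -3  -3  -1  -4  -1  -3   1   5   9   8  10   9   7   7  14  19  16   5  -1   1  -6  -3  -3  -1   1  -1   1
193   3   2  -1  -5 -10 -10  -4  -2  -1  -1  -1   0   4   7   7   7   6   5  -2   2  -2  -3   1   1  -3  -3   0   2   0  -2
195   0  -2  -3  -2  -9  -8  -4  -1   0  -1   4   0  -1  -1  -1  -3  -4   0   5   0   0   2   6   0   1   1  -3   1  -5   2
[[ 0.5004 -0.0121  0.01  ]
 [ 0.5457 -0.0719  0.018 ]
 [ 0.588  -0.1277  0.036 ]
 [ 0.6272 -0.1795  0.048 ]]
```

Request:
drive_tool(
  commands=[
    {"hand": 0.3, "translation": [1, 0, -12], "angular": [0, 0, 0]},
    {"hand": 0.3, "translation": [1, 0, -24], "angular": [0, 0, 0]},
    {"hand": 0.3, "translation": [1, 0, -31], "angular": [0, 0, 0]},
    {"hand": 0.3, "translation": [1, 0, -34], "angular": [0, 0, 0]},
    {"hand": 0.3, "translation": [1, 0, -36], "angular": [0, 0, 0]},
    {"hand": 0.3, "translation": [1, 0, -36], "angular": [0, 0, 0]},
  ],
)

```text
t: 8.68
eef_pos: [0.628, -0.1804, 0.1038]
tool_rot: [0.0, 0.445, 0.895, -0.0]
contact_force: [-0.9, 0.1, 0.9]
gripper_width: 0.554
grasp_force: 41.7
```

Request:
drive_tool(
  commands=[
    {"hand": 0.3, "translation": [-1, 1, -1.5], "angular": [0, 0, 0]},
    {"hand": 0.3, "translation": [-1, 1, -1.5], "angular": [0, 0, 0]},
    {"hand": 0.7, "translation": [-1, 1, -1.5], "angular": [0, 0, 0]},
    {"hand": 1, "translation": [-1, 1, -1.5], "angular": [0, 0, 0]},
    {"hand": 1, "translation": [-1, 1, -1.5], "angular": [0, 0, 0]},
    {"hand": 1, "translation": [-1, 1, -1.5], "angular": [0, 0, 0]},
    {"hand": 1, "translation": [-1, 1, 10], "angular": [0, 0, 0]},
    {"hand": 1, "translation": [-1, 1, 40], "angular": [0, 0, 0]},
    {"hand": 1, "translation": [-1, 1, 90], "angular": [0, 0, 0]},
    {"hand": 1, "translation": [-10, 0, 120], "angular": [0, 0, 0]},
    {"hand": 1, "translation": [-60, -20, 120], "angular": [0, 0, 0]},
    {"hand": 1, "translation": [-110, -45, 120], "angular": [0, 0, 0]},
  ],
)

```text
t: 10.18
eef_pos: [0.5173, -0.2251, 0.2246]
tool_rot: [0.001, 0.444, 0.896, 0.0]
contact_force: [-0.8, -1.1, 0.5]
gripper_width: 1.0
grasp_force: 0.0
```

Request:
drive_tool(
  commands=[
    {"hand": 1, "translation": [-45, -20, 0], "angular": [0, 0, 0]},
    {"hand": 1, "translation": [-90, -40, -20], "angular": [0, 0, 0]},
    {"hand": 1, "translation": [-124, -58, -50], "angular": [0, 0, 0]},
    {"hand": 1, "translation": [-124, -58, -90], "angular": [0, 0, 0]},
    {"hand": 1, "translation": [-124, -58, -130], "angular": [0, 0, 0]},
    {"hand": 1, "translation": [-124, -58, -157], "angular": [0, 0, 0]},
    {"hand": 1, "translation": [-124, -58, -157], "angular": [0, 0, 0]},
    {"hand": 0.3, "translation": [-124, -58, -157], "angular": [0, 0, 0]},
    {"hand": 0.3, "translation": [-124, -58, -157], "angular": [0, 0, 0]},
    {"hand": 0.3, "translation": [-124, -58, -157], "angular": [0, 0, 0]},
    {"hand": 0.3, "translation": [-124, -58, -157], "angular": [0, 0, 0]},
    {"hand": 0.3, "translation": [-124, -58, -157], "angular": [0, 0, 0]},
  ],
)

```text
t: 11.68
eef_pos: [0.3947, -0.2839, 0.0679]
tool_rot: [0.001, 0.445, 0.895, -0.0]
contact_force: [-1.0, 0.6, 6.1]
gripper_width: 0.6
grasp_force: 40.7
```

```bash
python3 look.py x r1
```

```text
11.675 [ 0.905  0.478 -0.498  2.113  0.382  0.633  0.791] [ 0.3947 -0.2839  0.0679] [ 1.400e-03  4.453e-01  8.954e-01 -4.000e-04] 0.6003225446976991
side crop origin 314 144
top crop origin 306 197
```

View pics/r1.png

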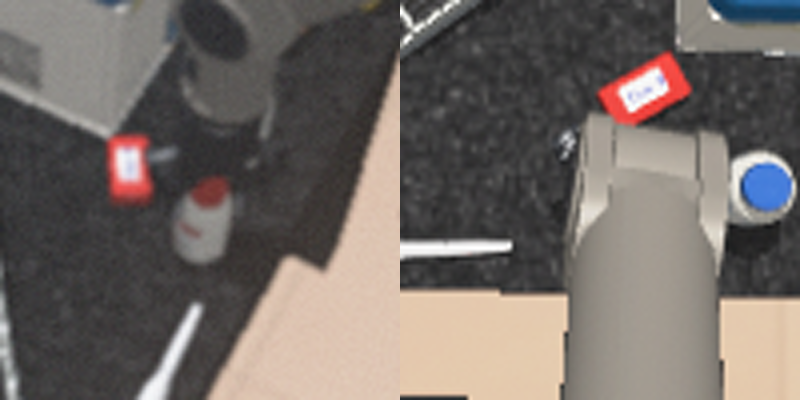

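Gripper in place on the red bottle, which is upright at side crop (203,222). The red case and blue bottle are undisturbed. Now I'll lift it and carry it straight in to tread 3.

Request:
drive_tool(
  commands=[
    {"hand": 0.3, "translation": [0, 0, 25], "angular": [0, 0, 0]},
    {"hand": 0.3, "translation": [0, 0, 65], "angular": [0, 0, 0]},
    {"hand": 0.3, "translation": [8, 7, 95], "angular": [0, 0, 0]},
    {"hand": 0.3, "translation": [35, 28, 100], "angular": [0, 0, 0]},
    {"hand": 0.3, "translation": [70, 56, 100], "angular": [0, 0, 0]},
    {"hand": 0.3, "translation": [105, 85, 100], "angular": [0, 0, 0]},
    {"hand": 0.3, "translation": [140, 113, 100], "angular": [0, 0, 0]},
    {"hand": 0.3, "translation": [175, 141, 90], "angular": [0, 0, 0]},
    {"hand": 0.3, "translation": [190, 153, 80], "angular": [0, 0, 0]},
    {"hand": 0.3, "translation": [193.5, 155.5, 75], "angular": [0, 0, 0]},
    {"hand": 0.3, "translation": [193.5, 155.5, 75], "angular": [0, 0, 0]},
  ],
)

```text
t: 13.15
eef_pos: [0.5862, -0.129, 0.1409]
tool_rot: [-0.001, 0.446, 0.895, -0.001]
contact_force: [0.3, 1.1, -0.7]
gripper_width: 0.6
grasp_force: 42.2
```

```bash
python3 look.py x r2
```

```text
13.15 [ 0.546  0.538 -0.579  1.8    0.363  0.913  0.453] [ 0.5862 -0.129   0.1409] [-6.000e-04  4.457e-01  8.952e-01 -7.000e-04] 0.6004139437090151
side crop origin 251 143
top crop origin 260 135
```

View pics/r2.png

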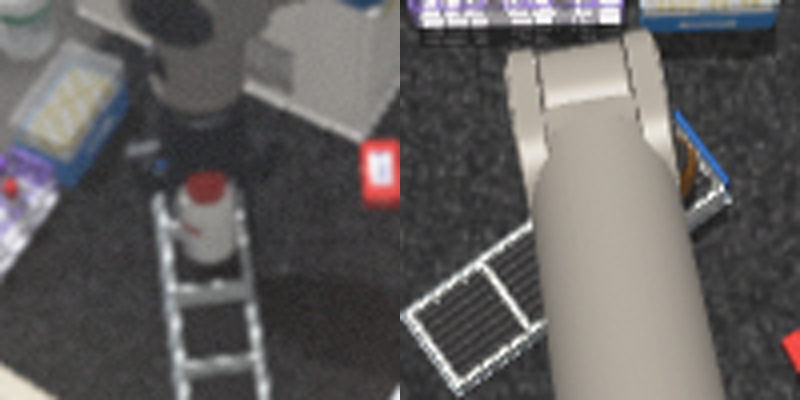

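The red bottle hangs over tread 3 at side crop (207,220), and brown stands behind it at top crop (688,170). Lowering.

Request:
drive_tool(
  commands=[
    {"hand": 0.3, "translation": [1.5, 1, -12], "angular": [0, 0, 0]},
    {"hand": 0.3, "translation": [1.5, 1, -24], "angular": [0, 0, 0]},
    {"hand": 0.3, "translation": [1.5, 1, -32], "angular": [0, 0, 0]},
    {"hand": 0.3, "translation": [1.5, 1, -36], "angular": [0, 0, 0]},
    {"hand": 0.3, "translation": [1.5, 1, -38], "angular": [0, 0, 0]},
    {"hand": 0.3, "translation": [1.5, 1, -38], "angular": [0, 0, 0]},
  ],
)

```text
t: 14.0
eef_pos: [0.5886, -0.1268, 0.1041]
tool_rot: [-0.0, 0.445, 0.895, -0.0]
contact_force: [-3.8, 0.4, 5.6]
gripper_width: 0.602
grasp_force: 42.7
```

Request:
drive_tool(
  commands=[
    {"hand": 0.7, "translation": [0, 0, 0], "angular": [0, 0, 0]},
    {"hand": 1, "translation": [0, 0, 0], "angular": [0, 0, 0]},
    {"hand": 1, "translation": [0, 0, 0], "angular": [0, 0, 0]},
    {"hand": 1, "translation": [0, 0, 0], "angular": [0, 0, 0]},
    {"hand": 1, "translation": [0, 0, 10], "angular": [0, 0, 0]},
    {"hand": 1, "translation": [0, 0, 40], "angular": [0, 0, 0]},
    {"hand": 1, "translation": [0, 0, 90], "angular": [0, 0, 0]},
    {"hand": 1, "translation": [-15, -12, 120], "angular": [0, 0, 0]},
    {"hand": 1, "translation": [-55, -60, 120], "angular": [0, 0, 0]},
    {"hand": 1, "translation": [-90, -108, 120], "angular": [0, 0, 0]},
    {"hand": 1, "translation": [-110, -150, 120], "angular": [0, 0, 0]},
    {"hand": 1, "translation": [-110, -150, 120], "angular": [0, 0, 0]},
  ],
)

```text
t: 15.5
eef_pos: [0.4764, -0.2813, 0.2238]
tool_rot: [0.0, 0.449, 0.894, -0.001]
contact_force: [0.5, 0.5, -0.0]
gripper_width: 1.002
grasp_force: 0.0
```

```bash
cat > chk.py <<'E'
from h import *; import sys
tag=sys.argv[1]
S=np.array([.5617,-.093,-.9227]);t=np.array([world(S,np.array([[x,0,z]]))[0] for x,_,z in TR])
o=bot.get_obs();print(o['t'],np.round(o['eef_pos'],4))
im={c:bot.read_camera(c) for c in M}
np.savez(f'pics/{tag}.npz',**im)
win={'side':(262,155,352,270),'top':(250,150,360,240)};cc=[]
for c in M:
    K=5;x0,y0,x1,y1=win[c];k=cv2.resize(im[c][y0:y1,x0:x1],None,fx=K,fy=K,interpolation=cv2.INTER_CUBIC)
    for n,p in zip(B,t):
        if n.split('_')[1] in sys.argv[2:]:
            D,H,hb=B[n];a=np.linspace(0,2*np.pi,50)
            for z,r in((0,D/2),(hb,D/2)):
                q=proj(c,np.c_[p[0]+r*np.cos(a),p[1]+r*np.sin(a),p[2]+z+0*a])
                cv2.polylines(k,[np.round((q-[x0,y0]+.5)*K).astype(np.int32)],True,(0,255,0),1)
    cc.append(k[:450] if k.shape[0]>450 else np.pad(k,((0,450-k.shape[0]),(0,0),(0,0))))
v=np.hstack(cc);f=min(1,800/v.shape[1]);cv2.imwrite(f'pics/{tag}.png',cv2.resize(v,None,fx=f,fy=f,interpolation=cv2.INTER_AREA)[:,:,::-1])
E
python3 chk.py c1 red brown
```

```text
15.5 [ 0.4764 -0.2813  0.2238]
```

View pics/c1.png

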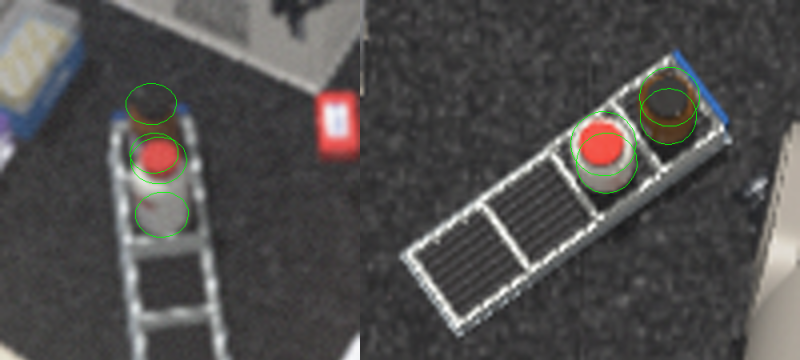

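Both placed bottles match the predicted outlines: red at side crop (160,185), brown behind it at (150,125). Next is the blue bottle.

Request:
drive_tool(
  commands=[
    {"hand": 1, "translation": [-20, -35, 0], "angular": [0, 0, 0]},
    {"hand": 1, "translation": [-40, -75, 0], "angular": [0, 0, 0]},
    {"hand": 1, "translation": [-60, -112, -10], "angular": [0, 0, 0]},
    {"hand": 1, "translation": [-68, -128, -40], "angular": [0, 0, 0]},
    {"hand": 1, "translation": [-68, -128, -75], "angular": [0, 0, 0]},
    {"hand": 1, "translation": [-68, -128, -110], "angular": [0, 0, 0]},
    {"hand": 1, "translation": [-68, -128, -139], "angular": [0, 0, 0]},
    {"hand": 1, "translation": [-68, -128, -139], "angular": [0, 0, 0]},
    {"hand": 0.3, "translation": [-68, -128, -139], "angular": [0, 0, 0]},
    {"hand": 0.3, "translation": [-68, -128, -139], "angular": [0, 0, 0]},
    {"hand": 0.3, "translation": [-68, -128, -139], "angular": [0, 0, 0]},
    {"hand": 0.3, "translation": [-68, -128, -139], "angular": [0, 0, 0]},
  ],
)

```text
t: 17.1
eef_pos: [0.4122, -0.4053, 0.0861]
tool_rot: [0.002, 0.445, 0.895, -0.0]
contact_force: [0.1, 1.5, 6.5]
gripper_width: 0.664
grasp_force: 42.3
```

Request:
drive_tool(
  commands=[
    {"hand": 0.3, "translation": [0, 0, 25], "angular": [0, 0, 0]},
    {"hand": 0.3, "translation": [0, 10, 65], "angular": [0, 0, 0]},
    {"hand": 0.3, "translation": [3, 40, 80], "angular": [0, 0, 0]},
    {"hand": 0.3, "translation": [5, 85, 80], "angular": [0, 0, 0]},
    {"hand": 0.3, "translation": [7, 130, 80], "angular": [0, 0, 0]},
    {"hand": 0.3, "translation": [10, 175, 80], "angular": [0, 0, 0]},
    {"hand": 0.3, "translation": [14, 215, 80], "angular": [0, 0, 0]},
    {"hand": 0.3, "translation": [22, 245, 80], "angular": [0, 0, 0]},
    {"hand": 0.3, "translation": [50, 268, 80], "angular": [0, 0, 0]},
    {"hand": 0.3, "translation": [85, 295, 75], "angular": [0, 0, 0]},
    {"hand": 0.3, "translation": [118, 320, 65], "angular": [0, 0, 0]},
    {"hand": 0.3, "translation": [135, 333, 58], "angular": [0, 0, 0]},
  ],
)

```text
t: 18.6
eef_pos: [0.5474, -0.0699, 0.1426]
tool_rot: [0.0, 0.444, 0.896, 0.001]
contact_force: [-0.1, -0.9, -1.1]
gripper_width: 0.669
grasp_force: 43.4
```

Request:
drive_tool(
  commands=[
    {"hand": 0.3, "translation": [0, 0, 0], "angular": [0, 0, 0]},
    {"hand": 0.3, "translation": [0, 0, 0], "angular": [0, 0, 0]},
  ],
)

```text
t: 18.85
eef_pos: [0.545, -0.0727, 0.1424]
tool_rot: [-0.0, 0.446, 0.895, -0.0]
contact_force: [-0.6, -1.0, -1.6]
gripper_width: 0.672
grasp_force: 43.4
```

```bash
python3 look.py x bl2
```

```text
18.85 [ 0.506  0.469 -0.617  1.917  0.351  0.865  0.355] [ 0.545  -0.0727  0.1424] [-1.000e-04  4.455e-01  8.953e-01 -5.000e-04] 0.6722205686344505
side crop origin 253 158
top crop origin 242 147
```

View pics/bl2.png

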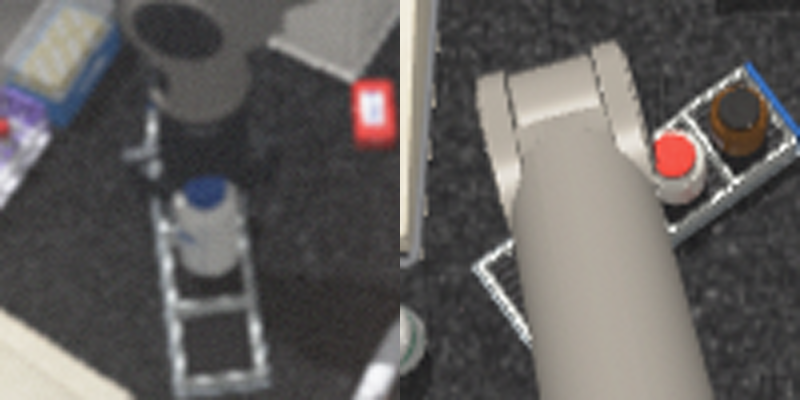

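The blue bottle hangs upright over tread 2 at side crop (205,225), with red and brown undisturbed at (675,165) and (740,118). Lowering.

Request:
drive_tool(
  commands=[
    {"hand": 0.3, "translation": [0, 0.5, -14], "angular": [0, 0, 0]},
    {"hand": 0.3, "translation": [0.5, 0.5, -26], "angular": [0, 0, 0]},
    {"hand": 0.3, "translation": [0.5, 0.5, -34], "angular": [0, 0, 0]},
    {"hand": 0.3, "translation": [0.5, 0.5, -38], "angular": [0, 0, 0]},
    {"hand": 0.3, "translation": [0.5, 0.5, -40], "angular": [0, 0, 0]},
    {"hand": 0.3, "translation": [0.5, 0.5, -40], "angular": [0, 0, 0]},
  ],
)

```text
t: 19.7
eef_pos: [0.546, -0.0716, 0.1041]
tool_rot: [0.0, 0.445, 0.895, -0.001]
contact_force: [-8.7, -0.9, 20.2]
gripper_width: 0.668
grasp_force: 45.6
```

Request:
drive_tool(
  commands=[
    {"hand": 0.7, "translation": [0, 0, 1], "angular": [0, 0, 0]},
    {"hand": 1, "translation": [0, 0, 1], "angular": [0, 0, 0]},
    {"hand": 1, "translation": [0, 0, 1], "angular": [0, 0, 0]},
    {"hand": 1, "translation": [0, 0, 1], "angular": [0, 0, 0]},
    {"hand": 1, "translation": [0, 0, 10], "angular": [0, 0, 0]},
    {"hand": 1, "translation": [0, 0, 40], "angular": [0, 0, 0]},
    {"hand": 1, "translation": [0, 0, 90], "angular": [0, 0, 0]},
    {"hand": 1, "translation": [-15, 20, 120], "angular": [0, 0, 0]},
    {"hand": 1, "translation": [-45, 70, 120], "angular": [0, 0, 0]},
    {"hand": 1, "translation": [-75, 125, 120], "angular": [0, 0, 0]},
    {"hand": 1, "translation": [-100, 175, 120], "angular": [0, 0, 0]},
    {"hand": 1, "translation": [-104, 189, 120], "angular": [0, 0, 0]},
  ],
)

```text
t: 21.2
eef_pos: [0.4406, 0.121, 0.2232]
tool_rot: [0.001, 0.443, 0.897, 0.0]
contact_force: [0.9, -0.2, -0.6]
gripper_width: 1.002
grasp_force: 0.0
```

Request:
drive_tool(
  commands=[
    {"hand": 1, "translation": [0, 0, -20], "angular": [0, 0, 0]},
    {"hand": 1, "translation": [0, 0, -50], "angular": [0, 0, 0]},
    {"hand": 1, "translation": [0, 0, -75], "angular": [0, 0, 0]},
    {"hand": 1, "translation": [0, 0, -100], "angular": [0, 0, 0]},
    {"hand": 1, "translation": [0, 0, -120], "angular": [0, 0, 0]},
    {"hand": 1, "translation": [0, 0, -131], "angular": [0, 0, 0]},
    {"hand": 1, "translation": [0, 0, -131], "angular": [0, 0, 0]},
    {"hand": 0.3, "translation": [0, 0, -131], "angular": [0, 0, 0]},
    {"hand": 0.3, "translation": [0, 0, -131], "angular": [0, 0, 0]},
    {"hand": 0.3, "translation": [0, 0, -131], "angular": [0, 0, 0]},
    {"hand": 0.3, "translation": [0, 0, -131], "angular": [0, 0, 0]},
  ],
)

```text
t: 22.58
eef_pos: [0.443, 0.1178, 0.0923]
tool_rot: [0.001, 0.445, 0.895, 0.0]
contact_force: [-1.6, -1.2, 6.1]
gripper_width: 0.719
grasp_force: 42.9
```

```bash
python3 - <<'E'
from h import *
exec(open('chk.py').read().replace("sys.argv[1]","'c2'").replace("sys.argv[2:]","['red','brown','blue']").replace("win={","win={'side':(262,155,352,300),'top':(200,150,350,260)} or {").replace("K=5","K=4"))
E
```

```text
22.575 [0.443  0.1178 0.0923]
```

View pics/c2.png

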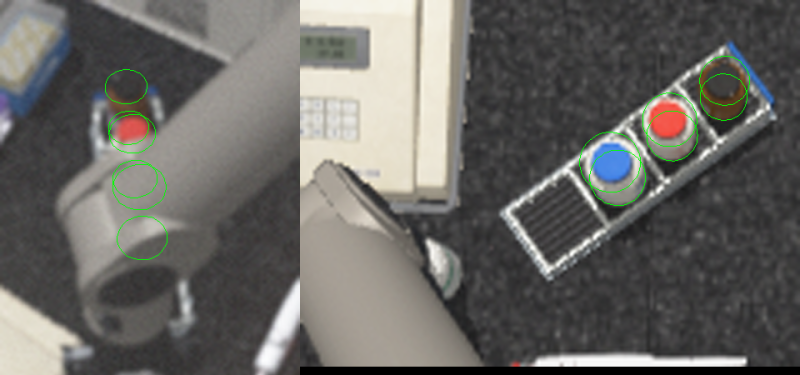

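Blue, red and brown all sit on their outlines in the top crop: (612,165), (668,120) and (724,85). The gripper holds the white bottle at the measured width of 61 mm, so I'll carry it to tread 1.

Request:
drive_tool(
  commands=[
    {"hand": 0.3, "translation": [0, 0, 25], "angular": [0, 0, 0]},
    {"hand": 0.3, "translation": [0, 0, 60], "angular": [0, 0, 0]},
    {"hand": 0.3, "translation": [4, -10, 75], "angular": [0, 0, 0]},
    {"hand": 0.3, "translation": [18, -40, 75], "angular": [0, 0, 0]},
    {"hand": 0.3, "translation": [35, -78, 75], "angular": [0, 0, 0]},
    {"hand": 0.3, "translation": [50, -112, 65], "angular": [0, 0, 0]},
    {"hand": 0.3, "translation": [58, -130, 52], "angular": [0, 0, 0]},
    {"hand": 0.3, "translation": [58, -130, 50], "angular": [0, 0, 0]},
    {"hand": 0.3, "translation": [58, -130, 50], "angular": [0, 0, 0]},
  ],
)

```text
t: 23.8
eef_pos: [0.4997, -0.0106, 0.1412]
tool_rot: [-0.001, 0.444, 0.896, 0.0]
contact_force: [0.0, -0.2, -0.4]
gripper_width: 0.715
grasp_force: 44.2
```

```bash
python3 look.py x w2
```

```text
23.8 [ 0.46   0.409 -0.683  2.028  0.348  0.821  0.227] [ 0.4997 -0.0106  0.1412] [-6.000e-04  4.443e-01  8.959e-01  2.000e-04] 0.714701090791663
side crop origin 255 177
top crop origin 222 161
```

View pics/w2.png

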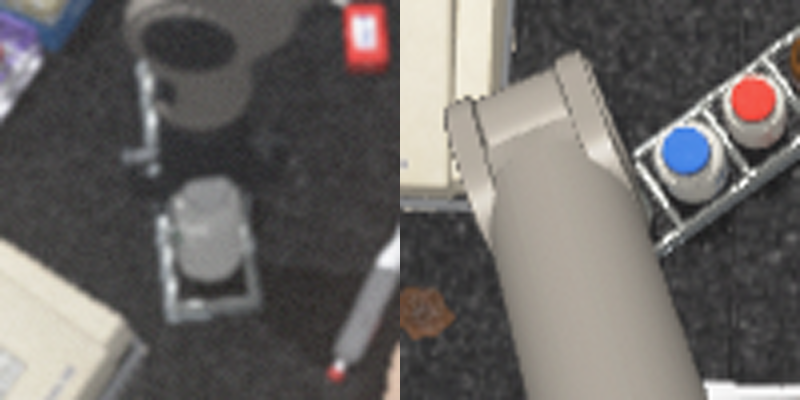

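The white bottle hangs upright over tread 1 at side crop (208,225), and the others are in place. Lowering.

Request:
drive_tool(
  commands=[
    {"hand": 0.3, "translation": [0.5, -0.5, -14], "angular": [0, 0, 0]},
    {"hand": 0.3, "translation": [0.5, -1, -26], "angular": [0, 0, 0]},
    {"hand": 0.3, "translation": [0.5, -1, -34], "angular": [0, 0, 0]},
    {"hand": 0.3, "translation": [0.5, -1, -38], "angular": [0, 0, 0]},
    {"hand": 0.3, "translation": [0.5, -1, -39.5], "angular": [0, 0, 0]},
    {"hand": 0.3, "translation": [0.5, -1, -39.5], "angular": [0, 0, 0]},
  ],
)

```text
t: 24.65
eef_pos: [0.5006, -0.0133, 0.1024]
tool_rot: [-0.0, 0.445, 0.895, -0.001]
contact_force: [-3.6, -1.0, 7.1]
gripper_width: 0.72
grasp_force: 45.2
```

Request:
drive_tool(
  commands=[
    {"hand": 0.7, "translation": [0, 0, 0], "angular": [0, 0, 0]},
    {"hand": 1, "translation": [0, 0, 0], "angular": [0, 0, 0]},
    {"hand": 1, "translation": [0, 0, 0], "angular": [0, 0, 0]},
    {"hand": 1, "translation": [0, 0, 0], "angular": [0, 0, 0]},
    {"hand": 1, "translation": [0, 0, 10], "angular": [0, 0, 0]},
    {"hand": 1, "translation": [0, 0, 40], "angular": [0, 0, 0]},
    {"hand": 1, "translation": [0, 0, 90], "angular": [0, 0, 0]},
    {"hand": 1, "translation": [-10, 20, 120], "angular": [0, 0, 0]},
    {"hand": 1, "translation": [-40, 70, 130], "angular": [0, 0, 0]},
    {"hand": 1, "translation": [-60, 130, 130], "angular": [0, 0, 0]},
    {"hand": 1, "translation": [-75, 190, 130], "angular": [0, 0, 0]},
    {"hand": 1, "translation": [-90, 240, 130], "angular": [0, 0, 0]},
  ],
)

```text
t: 26.15
eef_pos: [0.41, 0.229, 0.2328]
tool_rot: [0.001, 0.445, 0.896, 0.001]
contact_force: [0.4, -0.4, -0.2]
gripper_width: 1.002
grasp_force: 0.0
```

Request:
drive_tool(
  commands=[
    {"hand": 1, "translation": [-20, 60, 0], "angular": [0, 0, 0]},
    {"hand": 1, "translation": [-35, 110, 0], "angular": [0, 0, 0]},
    {"hand": 1, "translation": [-35, 110, 0], "angular": [0, 0, 0]},
  ],
)

```text
t: 26.52
eef_pos: [0.3731, 0.3414, 0.233]
tool_rot: [-0.001, 0.442, 0.897, 0.002]
contact_force: [1.0, -0.3, -0.5]
gripper_width: 1.0
grasp_force: 0.0
```

```bash
python3 chk.py c3 red brown blue white
```

```text
26.525 [0.3731 0.3414 0.233 ]
```

View pics/c3.png

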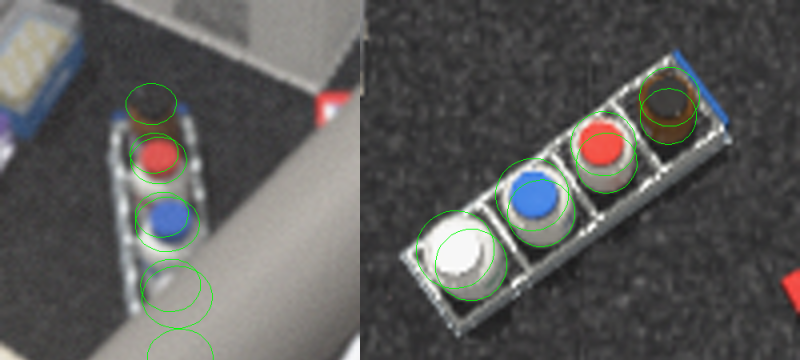

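The white cap at top crop (459,250) is slightly off its outline, so I'll clear the arm and measure accurately.

Request:
drive_tool(
  commands=[
    {"hand": 1, "translation": [35, -50, 40], "angular": [0, 0, 0]},
    {"hand": 1, "translation": [55, -105, 60], "angular": [0, 0, 0]},
    {"hand": 1, "translation": [75, -160, 60], "angular": [0, 0, 0]},
    {"hand": 1, "translation": [85, -215, 60], "angular": [0, 0, 0]},
    {"hand": 1, "translation": [95, -270, 60], "angular": [0, 0, 0]},
    {"hand": 1, "translation": [100, -325, 60], "angular": [0, 0, 0]},
    {"hand": 1, "translation": [100, -380, 60], "angular": [0, 0, 0]},
    {"hand": 1, "translation": [95, -435, 60], "angular": [0, 0, 0]},
    {"hand": 1, "translation": [85, -490, 60], "angular": [0, 0, 0]},
    {"hand": 1, "translation": [75, -545, 60], "angular": [0, 0, 0]},
    {"hand": 1, "translation": [60, -600, 60], "angular": [0, 0, 0]},
    {"hand": 1, "translation": [45, -655, 60], "angular": [0, 0, 0]},
  ],
)

```text
t: 28.12
eef_pos: [0.4183, -0.3216, 0.2922]
tool_rot: [0.0, 0.447, 0.895, -0.0]
contact_force: [1.5, -0.4, -0.3]
gripper_width: 1.0
grasp_force: 0.0
```

Request:
drive_tool(
  commands=[
    {"hand": 1, "translation": [-15, -55, 0], "angular": [0, 0, 0]},
    {"hand": 1, "translation": [-35, -105, 0], "angular": [0, 0, 0]},
    {"hand": 1, "translation": [-35, -105, 0], "angular": [0, 0, 0]},
  ],
)

```text
t: 28.5
eef_pos: [0.3803, -0.4293, 0.2913]
tool_rot: [-0.001, 0.451, 0.893, -0.001]
contact_force: [-0.1, 0.8, 0.6]
gripper_width: 0.997
grasp_force: 0.0
```

```bash
python3 - <<'E'
from h import *
exec(open('chk.py').read().replace("sys.argv[1]","'c4'").replace("sys.argv[2:]","['red','brown','blue','white']"))
p0=S
def cen(I,f,win):
    x0,y0,x1,y1=win;m=f(I[y0:y1,x0:x1].astype(int));ys,xs=np.nonzero(m);return np.array([xs.mean()+x0,ys.mean()+y0]),len(xs)
red=lambda I:(I[...,0]-I[...,1]>60)&(I[...,0]-I[...,2]>60)
blu=lambda I:(I[...,2]-I[...,0]>60)
for n,f,w1,w2 in(('red',red,(290,180,315,205),(300,175,325,200)),('blue',blu,(292,198,318,222),(280,190,305,210))):
    a,k=cen(im['side'],f,w1);b,l=cen(im['top'],f,w2);print(n,a,k,b,l,tri(a,b))
print(fitstand(im,["top"],S),fitstand(im,["side"],S))
for c,y in(('side',(430,640)),):pass
np.set_printoptions(linewidth=250)
g=im['top'].mean(2).astype(int);print(g[198:226:1,260:288])
print('case',[ (d['position'],d['score']) for d in bot.find_in('top','red_case')[:2]],'timer',[(d['position'],d['score']) for d in bot.find_in('side','timer_1')[:2]])
E
```

```text
28.5 [ 0.3803 -0.4293  0.2913]
red [301.51388889 193.81944444] 72 [309.84693878 185.2244898 ] 98 (array([ 0.58632412, -0.12666874,  0.13945392]), np.float64(0.23508795220197953))
blue [304.31168831 209.41558442] 77 [292.91743119 198.18348624] 109 (array([ 0.5435923 , -0.07412672,  0.13820017]), np.float64(0.2871106342501548))
(array([ 0.56079892, -0.09284718, -0.91999814]), np.float64(-152.4439386281456)) (array([ 0.55692993, -0.08626267, -0.92699488]), np.float64(-145.34455288246016))
[[ 50  53  61  63  62  49  51  54  53  50  52  56  61  66  67  63  64  61  74  85 141 198 220 144 116 146 235 174]
 [ 59  58  53  59  65  54  57  58  56  57  55  59  63  68  65  67  68  64  87 138 222 242 139 102  69 153 221 153]
 [ 65  55  53  57  59  57  49  50  53  71  60  57  63  68  59  58  69 110 154 227 212 125  80  59  80 151 222 166]
 [ 70  57  55  55  53  51  50  51  59  78  71  65  65  67  53  69 119 191 209 242 230 188  99  68  74 118 225 212]
 [ 70  60  61  58  53  46  57  55  60  80  75  69  70  74  82 130 217 209 152 175 124 242 180  98  58 105 184 206]
 [ 62  64  73  64  60  59  58  52 
[... 1949 characters left out ...]
9 218 123 166 209 157 152 161 150 154 148 158 155 175 143 138 106 105 124  78  38  84]
 [ 51  54  59  65  81 168 142 244 201 120 134 160 156 180 148 153 144 163 142 144 136 112 107 124 114  69  80 118]
 [ 53  54  58  60  52  71 170 159 238 166  64 107 143 147 146 145 133 136 134 129 133 122 123 110  85 113 132 124]
 [ 60  62  59  53  50  54  83 162 157 217  84  41  77 120 127 132 126 131 132 131 128 122 110  90 103 144 113 100]
 [ 59  57  57  57  54  51  65 131 137 239 128  53  35  57  95 118 120 118 118 119 115  81  81 113 131  94  92  88]
 [ 52  51  57  61  59  56  56  71 159 132 121  99  54  35  34  38  53  55  55  54  54 111 131 119 101  92  84  53]]
case [] timer [([292.3, 307.8], 0.6)]
```

View pics/c4.png

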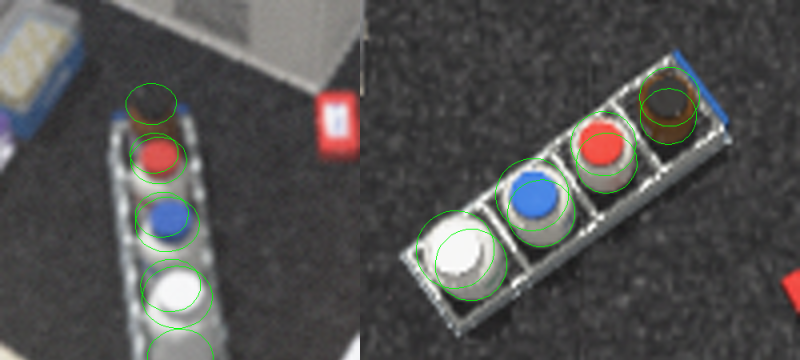

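Red and blue caps triangulate to z 0.139 and 0.138, so both bottles are standing flat. Next check: the white bottle (side (179,290), top (459,250)) and the brown one.

```bash
python3 - <<'E'
from h import *
d=np.load('pics/c4.npz');im={c:d[c] for c in M}
S=np.array([.5617,-.093,-.9227]);t=np.array([world(S,np.array([[x,0,z]]))[0] for x,_,z in TR])
def cen(c,win,th):
    x0,y0,x1,y1=win;m=im[c][y0:y1,x0:x1].min(2)>th;m=cv2.morphologyEx(m.astype(np.uint8),cv2.MORPH_OPEN,np.ones((4,4)));ys,xs=np.nonzero(m);return np.array([xs.mean()+x0,ys.mean()+y0]),len(xs),xs.min()+x0,xs.max()+x0,ys.min()+y0,ys.max()+y0
for th in(200,):
    a=cen('side',(292,215,322,240),th);b=cen('top',(262,200,285,222),235)
    print(a,b,tri(a[0],b[0]))
# expected pixel of cap-top centre vs measured, and tilt check
print(proj('side',[*t[0][:2],.138]),proj('top',[*t[0][:2],.138]))
def dark(c,win):
    x0,y0,x1,y1=win;I=im[c][y0:y1,x0:x1].astype(int);print(c,x0,y0);[print(' '.join(f"{a-b:3d}" for a,b in r[:,[0,2]])) for r in I]
dark('top',(314,166,340,192))
D=B['bottle_brown'][0]
for c in M:
    h=cyl(c,*t[3][:2],*B['bottle_brown'],t[3][2]);print(c,h.min(0),h.max(0))
h=cyl('top',*t[0][:2],*B['bottle_white_cap'],t[0][2]);print('white top hull',h.min(0),h.max(0))
E
```

```text
(array([306.86458333, 228.63541667]), 96, np.int64(301), np.int64(312), np.int64(224), np.int64(233)) (array([274.40833333, 212.425     ]), 120, np.int64(269), np.int64(280), np.int64(207), np.int64(218)) (array([ 0.49845723, -0.01571802,  0.12719019]), np.float64(0.1469172115486117))
[[305.64615281 227.6734951 ]] [[272.94026295 211.54265711]]
top 314 166
  1   1   1   1  -1   0   0   1   0   3   6   5   6   4   3 -17 -88 -132 -65  -1  -1   0   0  -1   1   1
  0   0   1   1  -2   0  -1   1   5   4   1   4   8  10   3   2 -21 -97 -121 -34   0   0  -1   0  -1   0
 -1  -2   1   1   0   0   3   3   3  16  19  23  27  18   9  12   7 -31 -130 -100 -17   1   1   0   0   0
  1   1  -1   1   1   4   4   6  19  51  58  38   1   4  19  48  35   9 -83 -128 -79  -7   1   0   0   0
 -1   0   1   2   4   1   7  31  76  38   4   4   3   2   4   4  39  52  -2 -90 -132 -60   0   0  -1  -1
 -1   1   3   4   3   7  26  75  36   2   3   6   3   3   3   4   6  35  45 -17 -97 -119 -28   0  -2   1
  2   5   1   4   4   7  60  63   1   3   4   3   3   3   3   5   3  10  77  30 -31 -130 -99 -17   1   0
  6   
[... 1432 characters left out ...]
   2   4   3   3   0  -5
173  88  16  14   7   2   4   2   2   2   0  -1   1   0  -1   0   1   1   3   4   2   3   1  -2  -2  -4
157  37  15  15   7   0   3   3   4   3   0   0   1   1   0   2   3   3   3   2   2  -1  -5  -5  -3   0
 58  15  17  14  13   2   1   4   4   3   3   1   1   1   0   2   4   3   3   3  -2  -6  -4  -3   0   1
 22  13  14  14  10   1   0   1   3   4   4   1   0   3   4   3   3   2   1  -6  -4  -4  -2   1   2   1
 14  15  12  13   8   1   0   3   2   4   3   4   5   6   4   3   3  -3  -4  -4  -3   1   0   0  -1  -1
side [292.90128 175.29596] [305.99405 197.69395]
top [319.2912  166.26514] [334.26562 185.45047]
white top hull [263.44305 202.103  ] [286.13672 224.53874]
```

```bash
python3 - <<'E'
from h import *
im={c:cv2.imread(f'pics/{c}0.png')[:,:,::-1] for c in M}
def cen(c,win,th):
    x0,y0,x1,y1=win;m=im[c][y0:y1,x0:x1].min(2)>th;m=cv2.morphologyEx(m.astype(np.uint8),cv2.MORPH_OPEN,np.ones((4,4)));ys,xs=np.nonzero(m);return np.array([xs.mean()+x0,ys.mean()+y0]),len(xs),xs.min()+x0,xs.max()+x0,ys.min()+y0,ys.max()+y0
np.set_printoptions(linewidth=250)
for th in (200,):
    a=cen('side',(290,256,318,280),th);b=cen('top',(224,218,246,242),235);print(a,b,tri(a[0],b[0]))
h=cyl('top',.443,.1178,*B['bottle_white_cap'],0);print('hull',h.min(0),h.max(0))
g=im['top'].mean(2).astype(int);print(g[216:244,222:252])
E
```

```text
(array([301.47540984, 268.18032787]), 122, np.int64(295), np.int64(308), np.int64(263), np.int64(274)) (array([232.47706422, 229.97247706]), 109, np.int64(227), np.int64(238), np.int64(225), np.int64(235)) (array([0.44090708, 0.11811031, 0.11438018]), np.float64(0.04328287385533258))
hull [222.45116 219.43504] [248.41927 240.48285]
[[ 58  56  53  51  57  55  51  49  46  47  51  53  47  50  60  68  56  53  62  74  66  56  49  58  59  58  53  64  63  62]
 [ 60  55  55  56  53  62  65  57  52  48  50  60  53  57  72  91  66  48  55  76  62  51  53  65  69  67  58  63  61  56]
 [ 50  50  55  62  52  54  54  54  58  54  52  54  51  59  72  87  65  48  50  65  59  54  58  69  73  68  56  60  58  52]
 [ 48  48  53  57  53  53  51  52  59  59  54  48  55  56  63  70  57  50  49  54  57  57  58  65  67  62  56  61  59  55]
 [ 52  55  56  56  50  53  55  59  62  63  78  81 102 100  96  70  51  52  54  62  57  51  48  55  65  64  57  58  58  54]
 [ 61  63  63  59  48  52  55  63  97 126 169 176 197 197 190 143 119  87  56  53  52  49  52  60  64  63  63  60  60  55]
 [ 60  67  60  55  50  56  8
[... 1978 characters left out ...]
175 149 148 151 148 146 146 142 143 134 104 115 127 118 100  58  35  34  36  54  61]
 [ 78  82  78  85  86  73  73  83 109 126 127 128 129 129 135 133 134 133 134 131 124 114  80  58  38  39  36  38  57  64]
 [ 79  70  71  71  78  66  76  87  75  79  48  67  86  97 115 118 118 117 119 118  95  74  36  35  37  39  40  40  59  64]
 [ 83  74  71  74  81  81  80  79  76  79  50  47  46  37  39  56  58  58  56  35  40  42  39  33  34  43  40  41  58  63]
 [ 74  79  80  71  76  82  86  89  84  86  54  45  36  39  44  40  36  37  44  41  46  48  37  36  39  46  42  38  54  61]
 [ 56  73  88  80  82  88  94  98  93  82  52  34  35  37  40  38  40  39  36  40  42  42  36  36  36  41  42  46  61  63]]
```

All four bottles check out. The white bottle's base comes to about 0.013 m against 0.010 m nominal, and its centre is about 4 mm off. Brown's extents match prediction within 1 px. The timer and red case show no movement, so I'm handing in.

```bash
python3 -c "
from station import bot
print(bot.hand_in())"
```

```text
the job is handed in; nothing more can be done
None
```

I loaded the stand and handed the job in at about 28.5 s. White, blue, red and brown stand on treads 1 to 4; all measured within about 4 mm of their tread centres, and the timer and red case look unmoved. No verdict was returned.

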